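# Set a full load on the washing machine and start it

## Task

The top-loading washing machine is loaded and shut. With the fingertips, slide along its white touch bar lightly and in one stroke, without lifting, from the end at the smallest blue mark to the end at the largest, to set it for a full load; then press the green start button all the way in, gently, and finish while still holding it down. Leave the orange button, the dial and the things on the lid alone, and grasp nothing.

Things in the scene. Friction and masses are not known exactly. Their poses are not given: they have to be found in the camera images.
- washer: White top-loading washing machine, fixed, 560 wide (y), 570 deep, 860 high. Origin: middle of the level black control glass (142 x 530) at the front of its top, 110 mm over the work surface; x to its rear, y to the robot's left, z up. Shut lid: x +83 to +457, top 8 mm above the glass. Five flat blue marks 7 to 18 across, growing to the robot's right, 33 mm behind the touch bar at 45 mm spacing.
- bar_frame: Flat dark steel bezel, 28 (x) x 236 (y) x 3 thick, of the touch bar, fixed on the glass. Origin: middle of its underside, on the glass, at washer x = 0, y = +20; axes as the washer's.
- level_bar (a joint): How far the touch bar is pressed, 0 to 0.004 m (0 at rest). The bar is one soft-sprung white strip 18 (x) x 220 (y), its top 8 mm above the glass at rest; it sinks level as a whole: it begins to give at about 0.5 N and takes 4.5 N to bottom out at 4 mm. 2 mm is a good light touch; a touch counts from 0.4 mm.
- bar_small (a point): Point on top of the touch bar level with the smallest mark: 90 mm to the robot's left of the bar's middle, 20 mm in from its end. It moves down with the bar.
- bar_mid (a point): Point on top of the touch bar, at its middle; axes as the washer's. It moves down with the bar.
- bar_full (a point): Point on top of the touch bar level with the largest mark: 90 mm to the robot's right of the bar's middle, 20 mm in from its end. It moves down with the bar.
- start_base: Round steel housing, 48 across and 12 high, of the green start button, fixed on the glass; origin: middle of its underside. It sits on the right-hand part of the glass at washer x = 0, y = -150 or y = -222; the pause button is at the other place.
- start (a joint): How far the green start button is pressed, 0 to 0.006 m; spring, about 4.5 N when fully in. It springs back when let go.
- start_top (a point): Middle of the top face of the green start button (32 mm across), 22 mm above the glass at rest. It moves down with the button.
- pause (a joint): How far the orange pause button is pressed, 0 to 0.006 m; not to be pressed.
- pause_top (a point): Middle of the top face of the orange pause button, as big as the green one.
- dial_mark (a point): A point near the rim of the silver programme dial, which turns with the dial. The dial is 50 across, about 45 high, its axis at washer x = 0, y = +200; it stands at any angle and is to be left as it is.
- detergent: Loose blue detergent bottle, 76 across, 230 high, standing on the lid, left. Origin: middle of its underside.
- carton: Loose teal carton of washing powder, 120 (x) x 170 (y) x 70 high, lying on the lid, right. Origin: middle of its underside.
- cup: Loose red dosing cup, 60 across, 50 high, standing near the front of the lid. Origin: middle of its underside.

How it is judged:
By the outcome, as a careful person would: the job done as asked, in the order asked, and still so for the second after the job is handed in, while the arm keeps its last pose, push and grip.
It also fails if it takes over 48 s, if anything falls off the work surface, if the arm or the gripper's body presses on something with over 40 N, if the wrist force passes 120 N, or if a joint passes its speed limit or range.

## Robot

A 7-joint arm with a two-finger parallel gripper is mounted at the origin on the work surface. World frame = base frame: x ahead of the robot, y to its left, z up, the work surface at z = 0. Lengths are in mm, angles in rad, forces in N, time in s.
With the tool pointing down it reaches from about 400 to 925 mm from the base axis. Payload 5.6 kg.
Tool frame: the origin (TCP) lies on the centre line of the jaws, within the pads' length; the fingertips stand 25 mm ahead of it and the grasp point (between the pads) lies 6 mm ahead of it; z points along the fingers, y is the line along which they close (so a half turn about z gives the same grasp; the last joint's range is limited). The gripper opens to 85 mm and grips with 20 to 120 N. Pads are 22 mm wide; open, the fingers measure 114 mm over their backs; the gripper's body (76 mm by 85 mm) begins 54 mm behind the grasp point. The pads swing forward as they close: fully open they stand 13 mm farther back than shut.
Start: joints at [-1.364, 0.468, -0.012, 1.603, 0.006, 1.071, -0.056], TCP at [160.726, 629.821, 256.29] pointing down, gripper open.
Joint ranges: [-2.53, 2.53], [-0.31, 2.02], [-1.57, 1.55], [0.28, 2.44], [-1.29, 4.43], [0.15, 1.84], [-2.92, 2.92]. Speed limits (rad/s): [2.57, 2.57, 3.14, 3.14, 3.14, 3.14, 3.14].

## Interface

Orientations are given as [roll, pitch, yaw] about the fixed x, y, z axes, in that order (R = Rz(yaw) Ry(pitch) Rx(roll)).
In Python, from bench import r, get_image gives the robot as it stands. The module is installed in compiled form; this text tells all that it offers.
- The arm moves only by the tool servo_tool, never from a script. Its arguments are lists of equal length, an entry for each row: "grip": the gripper command: -1 is shut, 1 is fully open, values between are in proportion; "offset": the shift along the world's x, y, z in cm, a list of three; "dr": the turn, a rotation vector about the world's x, y, z in degrees, a list of three. A call has 1 to 10 rows; each row shifts and turns the commanded pose from where the row before left it; what a row does not reach is not made up. A row lasts 1/8 s, in which the tool goes at most 62.5 mm and 10.7 degrees, less where a joint would pass 70% of its speed; a pose out of reach is approached as far as the arm can. A call is refused whole if a number of a shift passes 6.25 or a number of a turn 10.7, either way. A call with a gripper value outside its range is refused whole. The fingers move at their own pace and stop on an object; the grip force is fixed at half the most. Time passes only in rows, so rows that do not move let the fingers close. It gives the time, the measured TCP pose, the force, the opening and the grip force at its end, in the units of the state.
- r.observe(): the state, without advancing time (a new reading comes with each control period).
- get_image(name): name is "side" or "top" or "wrist"; returns a dict with "pixels" (384x512x3 uint8, red, green, blue), "K" (3x3 intrinsics, pixels), "position" and "attitude" of the camera in the world. Camera axes: x right, y down, z forward; pixel columns grow to the right and rows downward; lengths in mm; the calibration is good to about 2 mm. A picture is of the moment at which its call begins. There is no depth.
- r.finish_job(): hands the job in; it is judged then, once.
The state is a dict: "clock": time; "joint_pos": joint angles; "joint_vel": joint speeds; "joint_torque": joint torques, N m; "tcp_pos": TCP position; "tcp_rot": TCP orientation; "contact_force": force on the tool from outside, world axes, zero at the start; "ft_torque": the same for the moment, N m; "finger_gap": finger opening in mm; "gripper_force": force on a finger pad.
Only numpy, scipy, OpenCV 4.12 (cv2) and the standard library are available. Lean on these libraries where they do the work, as an engineer would, in place of code of your own. Each camera call takes 0.05 s, during which the arm holds its last target. There are 200 camera calls.

## Working session

There is one attempt and no reset: what is moved stays moved. The work goes in short steps, Python scripts to look and compute and a tool call to move; the robot and the scene stay as the last step left them, time stands still between calls to the robot, and variables do not carry over. Pictures are saved under pics/ and viewed, at most 10 in all, crops included, and the job is handed in when it is done.

Besides the shell and the picture viewer there is one more tool, called after "Request:" as a command line: name --argument value ..., lists and objects as JSON in quotes. servo_tool: Moves the arm, as the interface text tells. Its arguments: {"type":"object","properties":{"grip":{"type":"array"},"offset":{"type":"array"},"dr":{"type":"array"}},"required":["grip","offset","dr"]}

```bash
mkdir -p pics; python3 - <<'E'
from bench import r,get_image
import cv2,numpy as np
s=r.observe();print(s['clock'],s['tcp_pos'],s['tcp_rot'],s['finger_gap'],s['contact_force'])
a=[]
for n in("top","side"):
    d=get_image(n);cv2.imwrite(f"pics/{n}0.png",d['pixels'][:,:,::-1]);print(n,d['K'],d['position'],d['attitude'])
E
```

```text
0.0 [160.60035764 629.30584771 255.32841614] [-3.13979220e+00  1.23759283e-04  2.89174997e+00] 85.35388125778927 [-0.20100585 -0.55730688  0.14985889]
top [[498.17311101   0.         258.00990862]
 [  0.         498.17311101 192.13548271]
 [  0.           0.           1.        ]] [ 535.36514969   50.02299203 1103.95527703] [-3.08047939 -0.02666322 -1.56303098]
side [[480.64247171   0.         255.67607563]
 [  0.         480.64247171 194.70764401]
 [  0.           0.           1.        ]] [533.0475751  696.1612778  943.85008356] [-2.44025395 -0.00675762 -3.03296901]
```

View pics/top0.png

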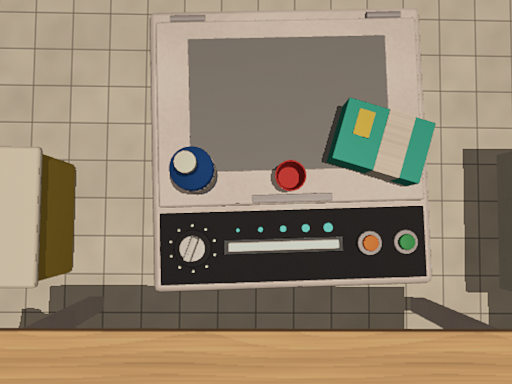

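View pics/side0.png

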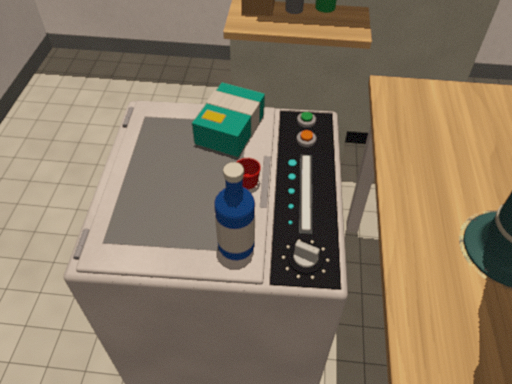

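The top picture shows the white bar at about (227-340, 246), growing blue marks to the right, orange button at (371,243), green at (407,241) and the dial at (192,249). In the side picture the bar is at about (306,193), orange at (306,138) and green at (306,119).

```bash
cat > h.py <<'E'
import cv2,numpy as np
from scipy.spatial.transform import Rotation as R
def ray(d,uv,z):
    v=R.from_euler('xyz',d['attitude']).as_matrix()@np.linalg.inv(d['K'])@np.array([*uv,1.])
    p=np.array(d['position']);return p+v*(z-p[2])/v[2]
def blobs(d,lo,hi,roi,amin):
    h=cv2.cvtColor(d['pixels'],cv2.COLOR_RGB2HSV);m=cv2.inRange(h,lo,hi)
    x0,x1,y0,y1=roi;k=np.zeros_like(m);k[y0:y1,x0:x1]=m[y0:y1,x0:x1]
    c=cv2.findContours(k,cv2.RETR_EXTERNAL,cv2.CHAIN_APPROX_NONE)[0]
    o=[]
    for q in c:
        if len(q)>=5 and cv2.contourArea(q)>=amin:o.append((cv2.contourArea(q),cv2.minAreaRect(q)))
    return o
E
python3 - <<'E'
from h import *;from bench import get_image
G=((45,100,60),(80,255,255));O=((5,150,120),(20,255,255));W=((0,0,150),(180,60,255));C=((81,80,100),(100,255,255))
rois={'top':dict(g=(390,425,225,258),o=(355,385,230,258),w=(220,350,232,260),c=(225,345,215,240)),
'side':dict(g=(295,320,108,127),o=(295,320,128,147),w=(296,316,150,238),c=(284,298,155,230))}
for n in rois:
    d=get_image(n)
    for k,c,z,a in(('g',G,132,40),('o',O,132,40),('w',W,118,200),('c',C,110,4)):
        for A,b in blobs(d,*c,rois[n][k],a):
            print(n,k,A,np.round(b[0],1),np.round(b[1],1),ray(d,b[0],z).round(1),end=' ')
            if k=='w':
                p=cv2.boxPoints(b);print([ray(d,q,z).round(1)[:2].tolist() for q in p],end='')
            print()
E
```

```text
top g 161.5 [406.8 241.8] [14.8 14.1] [ 500.4 -267.7  132. ] 
top o 165.5 [370.3 242.8] [14.1 14.8] [ 498.  -195.7  132. ] 
top w 881.5 [283.  245.2] [  9.  110.3] [491.5 -26.  118. ] [[496.1, 83.0], [504.6, -134.9], [486.9, -135.5], [478.5, 82.2]]
top c 8.0 [237.5 229.5] [3. 3.] [521.6  64.2 110. ] 
top c 15.5 [260. 229.] [4. 4.] [522.9  19.5 110. ] 
top c 29.5 [283. 228.] [6. 6.] [525.2 -26.4 110. ] 
top c 45.0 [305.  227.5] [7. 8.] [526.6 -70.4 110. ] 
top c 64.0 [327.5 226.5] [9. 9.] [ 528.9 -115.5  110. ] 
side g 70.5 [306.5 116. ] [ 8. 11.] [ 500.9 -264.   132. ] 
side o 81.0 [306.5 134.5] [ 9. 11.] [ 498.1 -194.3  132. ] 
side w 509.0 [306.  192.5] [73.  8.] [490.8 -17.3 118. ] [[505.2, -132.3], [486.0, -134.5], [478.2, 83.7], [495.1, 85.7]]
side c 6.0 [290. 222.] [2.8 2.8] [521.5  63.9 110. ] 
side c 15.0 [290.5 205.5] [4.2 4.2] [523.2  17.9 110. ] 
side c 22.5 [290.8 190.2] [5.7 4.9] [525.4 -27.  110. ] 
side c 29.0 [291.5 176. ] [6.4 6.4] [526.4 -71.4 110. ] 
side c 37.0 [292. 162.] [6. 8.] [ 528.  -117.2  110. ]
```

Both views agree within 2 mm. The bar's middle is at (491.5, -26) and the washer's yaw is 0.039. The small end is at (488, 64), the full end at (495, -116), and green is at (500.5, -267.5), which fits washer y = -222. I'll shut the gripper and go above the small end, lined up with the washer.

Request:
servo_tool --grip '[-1,-1,-1,-1,-1,-1,-1,-1,-1,-1]' --offset '[[1.5,-2.5,0],[2.5,-4.5,0],[3,-5,0],[3,-5,0],[3,-5,0],[3,-5,0],[3,-5,0],[3,-5,0],[3,-5,0],[3,-5,0]]' --dr '[[0,0,1.65],[0,0,1.65],[0,0,1.65],[0,0,1.65],[0,0,1.65],[0,0,1.65],[0,0,1.65],[0,0,1.65],[0,0,1.65],[0,0,1.65]]'

```text
clock: 1.45
tcp_pos: [441.5, 158.2, 256.5]
tcp_rot: [3.141, 0.001, -3.102]
contact_force: [1.1, 0.7, -0.2]
finger_gap: 0.0
gripper_force: 0.0
```

Request:
servo_tool --grip '[-1,-1,-1,-1,-1,-1,-1,-1]' --offset '[[2,-4,-1],[1.7,-3.4,-2],[1,-2,-2],[0,0,-2],[0,0,-2],[0,0,-1],[0,0,0],[0,0,0]]' --dr '[[0,0,0],[0,0,0],[0,0,0],[0,0,0],[0,0,0],[0,0,0],[0,0,0],[0,0,0]]'

```text
clock: 2.45
tcp_pos: [488.2, 66.0, 156.9]
tcp_rot: [3.141, 0.001, -3.103]
contact_force: [-0.1, -0.0, 0.4]
finger_gap: 0.3
gripper_force: 0.0
```

```bash
python3 - <<'E'
from bench import r,get_image
import cv2,numpy as np
for _ in range(2):
    d=get_image('wrist');s=r.observe();print(s['tcp_pos'],s['tcp_rot'],s['contact_force'])
d2=get_image('side')
cv2.imwrite("pics/w1.png",np.hstack([d['pixels'][:,56:456],cv2.resize(d2['pixels'][90:282,212:412],(400,384))])[:,:,::-1])
E
```

```text
[488.23687531  65.99328479 157.0363193 ] [ 3.14119538e+00  1.45268892e-03 -3.10335694e+00] [-0.06568165 -0.41547974  0.27725483]
[488.21794083  66.01229599 157.04407655] [ 3.14116188e+00  1.49875709e-03 -3.10325000e+00] [-0.01992691 -0.22051632 -0.13373657]
```

View pics/w1.png

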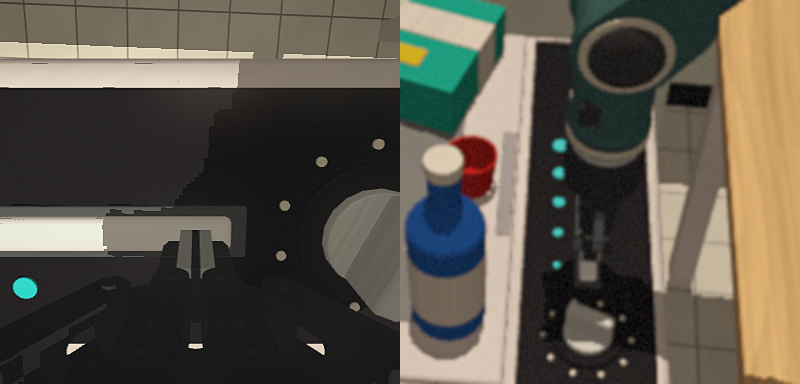

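The shut tips hang about 14 mm over the bar near its left end (wrist picture: tips at (195,255), bar end at (232,235)). The dial is clear. Next I descend to touch.

Request:
servo_tool --grip '[-1,-1,-1,-1,-1]' --offset '[[0,0,-0.5],[0,0,-0.5],[0,0,-0.2],[0,0,0],[0,0,0]]' --dr '[[0,0,0],[0,0,0],[0,0,0],[0,0,0],[0,0,0]]'

```text
clock: 3.22
tcp_pos: [487.8, 65.8, 144.3]
tcp_rot: [3.142, 0.0, -3.104]
contact_force: [0.1, 0.2, 0.1]
finger_gap: 0.1
gripper_force: 0.0
```

Request:
servo_tool --grip '[-1,-1,-1,-1,-1]' --offset '[[0,0,-0.1],[0,0,-0.1],[0,0,-0.1],[0,0,0],[0,0,0]]' --dr '[[0,0,0],[0,0,0],[0,0,0],[0,0,0],[0,0,0]]'

```text
clock: 3.85
tcp_pos: [487.9, 65.8, 141.4]
tcp_rot: [3.141, 0.0, -3.104]
contact_force: [0.7, -0.5, 2.3]
finger_gap: -0.1
gripper_force: 1.1
```

Request:
servo_tool --grip '[-1,-1,-1,-1,-1,-1,-1,-1,-1,-1]' --offset '[[0.01,-0.3,0],[0.02,-0.6,0],[0.03,-0.8,0],[0.03,-0.8,0],[0.03,-0.8,0],[0.03,-0.8,0],[0.03,-0.8,0],[0.03,-0.8,0],[0.03,-0.8,0],[0.03,-0.8,0]]' --dr '[[0,0,0],[0,0,0],[0,0,0],[0,0,0],[0,0,0],[0,0,0],[0,0,0],[0,0,0],[0,0,0],[0,0,0]]'

```text
clock: 5.1
tcp_pos: [490.4, -7.7, 141.3]
tcp_rot: [3.142, -0.0, -3.103]
contact_force: [0.6, 1.9, 2.8]
finger_gap: -0.3
gripper_force: 1.2
```

Request:
servo_tool --grip '[-1,-1,-1,-1,-1,-1,-1,-1,-1,-1]' --offset '[[0.03,-0.8,0],[0.03,-0.8,0],[0.03,-0.8,0],[0.03,-0.8,0],[0.03,-0.8,0],[0.03,-0.8,0],[0.03,-0.8,0],[0.03,-0.8,0],[0.03,-0.8,0],[0.03,-0.8,0]]' --dr '[[0,0,0],[0,0,0],[0,0,0],[0,0,0],[0,0,0],[0,0,0],[0,0,0],[0,0,0],[0,0,0],[0,0,0]]'

```text
clock: 6.35
tcp_pos: [493.4, -87.7, 141.3]
tcp_rot: [3.142, -0.0, -3.104]
contact_force: [-0.0, 1.5, 2.3]
finger_gap: -0.1
gripper_force: 1.2
```

Request:
servo_tool --grip '[-1,-1,-1,-1,-1,-1,-1]' --offset '[[0.03,-0.8,0],[0.03,-0.8,0],[0.03,-0.8,0],[0.02,-0.6,0],[0.01,-0.3,0],[0,0,0],[0,0,0]]' --dr '[[0,0,0],[0,0,0],[0,0,0],[0,0,0],[0,0,0],[0,0,0],[0,0,0]]'

```text
clock: 7.22
tcp_pos: [494.7, -120.8, 141.4]
tcp_rot: [-3.141, 0.0, -3.104]
contact_force: [0.5, -1.2, 1.5]
finger_gap: -0.2
gripper_force: 1.1
```

The stroke is done with steady light contact along the bar. Now I lift straight up and go over to above green, well clear of orange.

Request:
servo_tool --grip '[-1,-1,-1,-1,-1,-1,-1,-1,-1,-1]' --offset '[[0,0,1.5],[0,0,3],[0,0,1],[0.1,-3,0],[0.2,-5,0],[0.2,-5,0],[0.1,-1.7,0],[0,0,-1],[0,0,0],[0,0,0]]' --dr '[[0,0,0],[0,0,0],[0,0,0],[0,0,0],[0,0,0],[0,0,0],[0,0,0],[0,0,0],[0,0,0],[0,0,0]]'

```text
clock: 8.48
tcp_pos: [500.9, -265.3, 186.0]
tcp_rot: [3.14, -0.001, -3.101]
contact_force: [0.3, 0.0, 0.0]
finger_gap: -0.1
gripper_force: 0.0
```

```bash
python3 - <<'E'
from bench import r,get_image
import cv2,numpy as np
d=get_image('wrist');d2=get_image('side')
cv2.imwrite("pics/w2.png",np.hstack([d['pixels'][:,56:456],cv2.resize(d2['pixels'][60:252,212:412],(400,384))])[:,:,::-1])
E
```

```text
(no output)
```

View pics/w2.png

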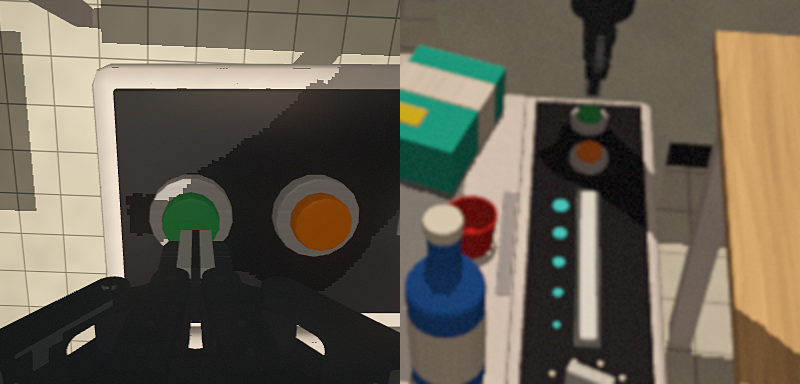

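The tips are over the green button (wrist: tips at (195,235), button at (190,215), orange well away at (320,220)). I shift 2 mm to the right and descend.

Request:
servo_tool --grip '[-1,-1,-1,-1,-1,-1]' --offset '[[0,-0.2,-0.8],[0,0,-1],[0,0,-0.6],[0,0,-0.3],[0,0,0],[0,0,0]]' --dr '[[0,0,0],[0,0,0],[0,0,0],[0,0,0],[0,0,0],[0,0,0]]'

```text
clock: 9.32
tcp_pos: [500.8, -269.3, 159.5]
tcp_rot: [-3.141, 0.0, -3.104]
contact_force: [-0.5, 0.7, -0.4]
finger_gap: -0.0
gripper_force: 0.0
```

Request:
servo_tool --grip '[-1,-1,-1,-1,-1,-1,-1,-1]' --offset '[[0,0,-0.1],[0,0,-0.1],[0,0,-0.1],[0,0,-0.1],[0,0,-0.1],[0,0,-0.1],[0,0,0],[0,0,0]]' --dr '[[0,0,0],[0,0,0],[0,0,0],[0,0,0],[0,0,0],[0,0,0],[0,0,0],[0,0,0]]'

```text
clock: 10.32
tcp_pos: [500.7, -269.2, 153.4]
tcp_rot: [3.142, 0.0, -3.103]
contact_force: [-1.0, 0.4, 2.9]
finger_gap: 0.4
gripper_force: 1.6
```

Request:
servo_tool --grip '[-1,-1,-1,-1,-1]' --offset '[[0,0,-0.1],[0,0,-0.1],[0,0,-0.1],[0,0,0],[0,0,0]]' --dr '[[0,0,0],[0,0,0],[0,0,0],[0,0,0],[0,0,0]]'

```text
clock: 10.95
tcp_pos: [500.7, -269.2, 151.0]
tcp_rot: [3.141, 0.0, -3.104]
contact_force: [-1.9, 1.5, 9.1]
finger_gap: -0.1
gripper_force: 4.7
```

Request:
servo_tool --grip '[-1,-1,-1,-1]' --offset '[[0,0,0],[0,0,0],[0,0,0],[0,0,0]]' --dr '[[0,0,0],[0,0,0],[0,0,0],[0,0,0]]'

```text
clock: 11.45
tcp_pos: [500.8, -269.3, 151.1]
tcp_rot: [3.141, 0.001, -3.103]
contact_force: [-3.7, 1.6, 9.8]
finger_gap: -0.1
gripper_force: 4.7
```

The force holds at over 9 N, against 4.5 N for fully in, at the expected depth of 6 mm, so the button is bottomed and steady.

```bash
python3 -c "from bench import r;print(r.finish_job())"
```

```text
the job is handed in; nothing more can be done
None
```

I slid along the touch bar in one light stroke from the smallest mark to the largest, pressed the green start button all the way in, and handed the job in still holding it at about 11.5 s; the verdict was not shown.

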